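# Mount the small carvings on their plinths

### The job

Dry-mount the four small marble carvings on the plinth bases that match their feet: the egg on the large round base, the torso on the small round base, the bird on the oblong base lengthways, and, for the owl, first lay the loose square step slab on the square base and then stand the owl on the slab. Everything stands upright, centred by eye with an even margin all round, straight-sided pieces squared up with what they stand on (which way a carving faces does not matter). Set each stone down rather than dropping it, and topple none.

Things in the scene. Friction and masses are not known exactly. Their poses are not given: they have to be found in the camera images.
- egg: loose white marble carving, 89 mm high, about 0.4 kg: a round foot 70 mm across and 12 mm high with an upright egg on it, 56 mm across at its widest (48 mm up), narrowing to the top. Origin: centre of the foot's underside; z up. Grip the egg at 48 mm up, any yaw
- torso: loose white marble carving, 98 mm high, about 0.22 kg: a round foot 46 mm across and 12 mm high with a waisted torso on it (hips 40 mm across at 32 mm up, waist 33 mm at 50 mm up, shoulders 40 mm at 70 mm up, neck stub 14 mm at the top). Origin: centre of the foot's underside; z up. Grip round hips and shoulders with the TCP 52 mm up, any yaw
- owl: loose white marble carving, 88 mm high with two pointed ears, about 0.24 kg: a square foot 44 x 44 x 12 mm, and on it a square upright body 36 x 36 mm with rounded edges from 12 to 76 mm up. Origin: centre of the foot's underside; z up, face (eyes, beak) to its -x, sides along its x and y. Grip the body 45 mm up across its y or x
- bird: loose white marble carving, 71 mm high, about 0.28 kg: an oblong foot 92 (x) x 42 (y) x 12 mm, and over it a bird lying along x, its round body 36 mm wide across y, centred 42 mm up; head at -x, tail at +x, about 125 mm from beak to tail. Origin: centre of the foot's underside; z up. Grip the body at the origin's x, 42 mm up, across y
- step_slab: loose plain square slab of grey stone, 60 x 60 mm and 22 mm high, about 0.21 kg. Origin: centre of its underside; z up, sides along its x and y. The owl stands on it, it lies on the square base
- base_big_round: fixed round grey stone base, 94 mm across, 20 mm high, flat top. Origin: centre of its underside on the bench (top is 20 mm above it); z up
- base_small_round: fixed round grey stone base, 70 mm across, 20 mm high, flat top. Origin: centre of its underside on the bench (top is 20 mm above it); z up
- base_square: fixed square grey stone base, 84 x 84 mm, 20 mm high, flat top; clearly larger than the loose step slab. Origin: centre of its underside on the bench (top is 20 mm above it); z up, sides along its x and y
- base_oblong: fixed oblong grey stone base, 114 mm along its x, 64 mm along its y, 20 mm high, flat top. Origin: centre of its underside on the bench (top is 20 mm above it); z up
Not all that is in view belongs to the job. Leave any green or turquoise look-alike of the step_slab alone.

How it is judged:
At the end, for the whole second after the job is handed in: Egg, torso, bird and step slab each rest on their own base (large round, small round, oblong, square) within 12 mm of its centre, the owl on the slab within 10 mm; all upright within 0.1 rad, at rest; bird lengthways, slab and owl squared up within 0.2 rad (horizontal distance between egg and base_big_round below 0.012 m and z of egg in the frame of base_big_round between 0.016 and 0.024 m and angle between each of egg, torso, bird, step_slab, owl's own z axis and vertical below 0.1 rad and linear speed of each of egg, torso, bird, step_slab, owl below 0.02 m/s and angular speed of each of egg, torso, bird, step_slab, owl below 0.2 rad/s and horizontal distance between torso and base_small_round below 0.012 m and z of torso in the frame of base_small_round between 0.016 and 0.024 m and horizontal distance between bird and base_oblong below 0.012 m and z of bird in the frame of base_oblong between 0.016 and 0.024 m and angle between the x axis of bird and the x axis of base_oblong, either way round below 0.2 rad and horizontal distance between step_slab and base_square below 0.012 m and z of step_slab in the frame of base_square between 0.016 and 0.024 m and (angle between the x axis of step_slab and the x axis of base_square, either way round below 0.2 rad or angle between the x axis of step_slab and the y axis of base_square, either way round below 0.2 rad) and horizontal distance between owl and step_slab below 0.01 m and z of owl in the frame of step_slab between 0.018 and 0.026 m and (angle between the x axis of owl and the x axis of step_slab, either way round below 0.2 rad or angle between the x axis of owl and the y axis of step_slab, either way round below 0.2 rad)); the robot touches nothing.
It fails at once if a carving or the slab has toppled over (angle between any of egg, torso, owl, bird, step_slab's own z axis and vertical above 0.6 rad).
It fails at once if a stone was dropped (falls free of the fingers by more than about 10 mm, reaching 0.45 m/s) ((linear speed of egg above 0.45 m/s and contact force between the fingers and egg below 0.1 N) or (linear speed of torso above 0.45 m/s and contact force between the fingers and torso below 0.1 N) or (linear speed of owl above 0.45 m/s and contact force between the fingers and owl below 0.1 N) or (linear speed of bird above 0.45 m/s and contact force between the fingers and bird below 0.1 N) or (linear speed of step_slab above 0.45 m/s and contact force between the fingers and step_slab below 0.1 N)).
It also fails if it takes over 120 s, if anything falls off the work surface, if the arm or the gripper's body presses on something with over 40 N, if the wrist force passes 120 N, or if a joint passes its speed limit or range.

### The arm

A 6-joint arm with a two-finger parallel gripper is mounted at the origin on the work surface. World frame = base frame: x ahead of the robot, y to its left, z up, the work surface at z = 0. Lengths are in m, angles in rad, forces in N, time in s.
With the tool pointing down it reaches from about 0.25 to 0.775 m from the base axis. Payload 4 kg.
Tool frame: the origin (TCP) lies between the finger pads, 19 mm behind the fingertips; this is the grasp point; z points along the fingers, y is the line along which they close (so a half turn about z gives the same grasp; the last joint's range is limited). The gripper opens to 94 mm and grips with 3 to 60 N. Pads are 16 mm wide; open, the fingers measure 119 mm over their backs; the gripper's body (75 mm by 177 mm) begins 78 mm behind the grasp point.
Start: joints at [-1.341, 0.087, 1.371, -0, 1.684, -0.103], TCP at [0.18, -0.52, 0.224] pointing down, gripper open.
Joint ranges: [-3.1, 3.1], [-0.76, 2.03], [0.27, 2.55], [-1.08, 4.22], [0.17, 2.65], [-2.57, 2.57]. Speed limits (rad/s): [2.79, 2.79, 3.14, 3.14, 3.14, 3.14].

### API

Orientations are given as [roll, pitch, yaw] about the fixed x, y, z axes, in that order (R = Rz(yaw) Ry(pitch) Rx(roll)).
In Python, from bench import robot, imaging gives the robot as it stands. The module is installed in compiled form; this text tells all that it offers.
- The arm moves only by the tool drive_tool, never from a script. Its argument "series" is a list of rows, each a list of 3 entries, a list of its own where there are three numbers: the finger opening in m, from 0 to 0.094, then the shift along the tool's x, y, z in m, then the turn, a rotation vector about the tool's x, y, z in rad. A call has 1 to 5 rows; each row is the pose to reach, as a shift and turn from the pose commanded when the call began, along the tool's axes at that moment; what a row does not reach only later rows make up. A row lasts 1/8 s, in which the tool goes at most 62.5 mm and 10.7 degrees, less where a joint would pass 70% of its speed; a pose out of reach is approached as far as the arm can. A call with a gripper value outside its range is refused whole. The fingers move at their own pace and stop on an object; the grip force is fixed at half the most. Time passes only in rows, so rows that repeat a pose let the fingers close. It gives the time, the measured TCP pose, the force, the opening and the grip force at its end, in the units of the state.
- robot.get_obs(): the state, without advancing time (a new reading comes with each control period).
- imaging.snapshot(name): name is "side" or "top"; returns the picture (384x512x3 uint8, red, green, blue); there is no depth.
- imaging.get_calibration(name): a dict with "intrinsics" (3x3 intrinsics, pixels), "position" and "rotation" of the camera in the world. Camera axes: x right, y up, looking along -z (the intrinsics and any distortion apply to the point x, -y, -z); pixel columns grow to the right and rows downward; lengths in m; the calibration is good to about 2 mm. A picture is of the moment at which its call begins. get_calibration takes no time and is no camera call.
- robot.close_job(): hands the job in; it is judged then, once.
The state is a dict: "time": time; "joint_positions": joint angles; "qvel": joint speeds; "joint_torque": joint torques, N m; "tool_pos": TCP position; "ee_rot": TCP orientation; "wrist_force": force on the tool from outside, world axes, zero at the start; "wrist_torque": the same for the moment, N m; "width": finger opening in m; "finger_force": force on a finger pad.
Only numpy, scipy, OpenCV 4.12 (cv2) and the standard library are available. Lean on these libraries where they do the work, as an engineer would, in place of code of your own. Each camera call takes 0.05 s, during which the arm holds its last target. There are 200 camera calls.

## Working session

There is one attempt and no reset: what is moved stays moved. The work goes in short steps, Python scripts to look and compute and a tool call to move; the robot and the scene stay as the last step left them, time stands still between calls to the robot, and variables do not carry over. Pictures are saved under pics/ and viewed, at most 14 in all, crops included, and the job is handed in when it is done.

Besides the shell and the picture viewer there is one more tool, called as name([rows], argument=value, ...), one row to a line, values as JSON. drive_tool: Moves the arm, as the interface text tells. Its arguments: {"type":"object","properties":{"series":{"type":"array"}},"required":["series"]}

```bash
mkdir -p pics; python3 - <<'E'
from bench import robot, imaging
import cv2
for n in("top","side"):
    c=imaging.get_calibration(n);print(n,c)
    cv2.imwrite(f"pics/{n}0.png",cv2.resize(imaging.snapshot(n)[:,:,::-1],(800,600),interpolation=cv2.INTER_CUBIC))
print(robot.get_obs())
E
```

```text
top {'intrinsics': array([[454.08533343,   0.        , 258.93912323],
       [  0.        , 454.08533343, 191.93826138],
       [  0.        ,   0.        ,   1.        ]]), 'position': array([ 0.34193728, -0.01229863,  1.12319008]), 'rotation': array([ 0.19676949, -0.00493217, -1.56016196])}
side {'intrinsics': array([[487.70908517,   0.        , 259.34657894],
       [  0.        , 487.70908517, 191.68124149],
       [  0.        ,   0.        ,   1.        ]]), 'position': array([-0.06756807,  0.64489391,  0.95170555]), 'rotation': array([ 0.78481934,  0.0173123 , -2.41076   ])}
{'time': 0.1, 'joint_positions': array([-1.34111478e+00,  8.79014272e-02,  1.37205094e+00,  2.05737637e-05,
        1.68362764e+00, -1.03076536e-01]), 'qvel': array([-0.00101183, -0.00157199, -0.00233238, -0.00073556, -0.00083039,
       -0.00099721]), 'joint_torque': array([ 1.84660661e-03, -3.41251087e+01, -3.03301907e+01,  7.18184514e-02,
        3.04503052e-02, -9.69540497e-05]), 'tool_pos': array([ 0.17956994, -0.5193868 ,  0.22323656]), 'ee_rot': array([-3.13961795e+00, -2.24825814e-04,  3.32760157e-01]), 'wrist_force': array([-0.96430481,  0.5198703 ,  0.06994209]), 'wrist_torque': array([-0.00050513,  0.05809821, -0.01529265]), 'finger_force': 0.0, 'width': 0.09378556159721302}
```

View pics/top0.png

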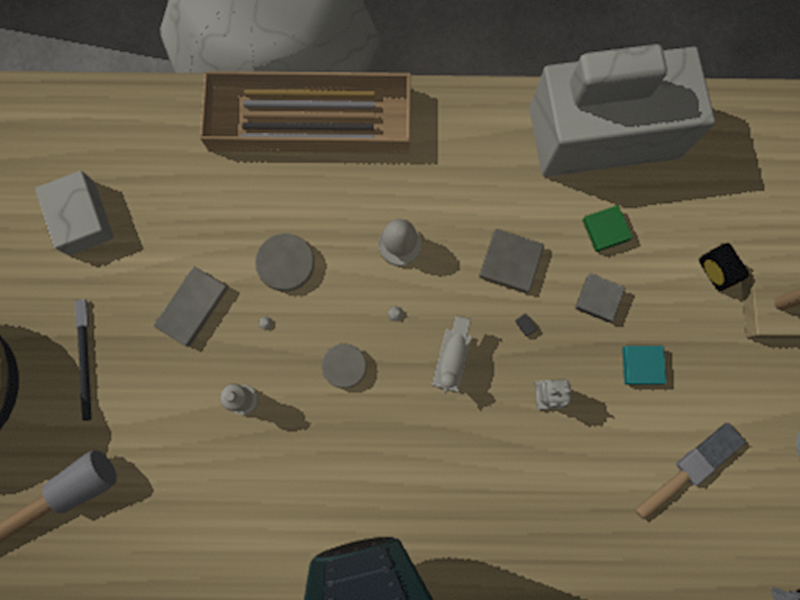

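View pics/side0.png

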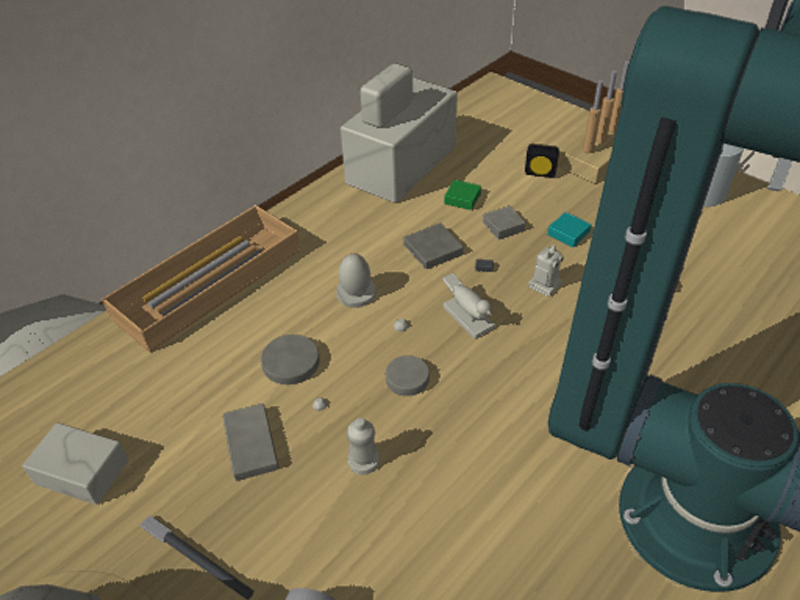

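The top view shows the bases: big round (285,263), small round (345,366), oblong (192,307) and square (512,260). It also shows the egg (400,240), torso (237,398), bird (453,357), owl (553,395) and slab (601,298). I'll enlarge two crops to read corners.

```bash
python3 - <<'E'
from bench import imaging
import cv2
im=imaging.snapshot("top")[:,:,::-1]; cv2.imwrite("pics/raw_top.png",im)
for k,(x0,y0) in enumerate([(95,140),(265,140)]):
    c=cv2.resize(im[y0:y0+130,x0:x0+160],None,fx=5,fy=5,interpolation=cv2.INTER_CUBIC)[:600]
    for i in range(0,800,100): cv2.line(c,(i,0),(i,8),(0,0,255),1);
    cv2.imwrite(f"pics/c{k}.png",c)
E
```

```text
(no output)
```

View pics/c0.png

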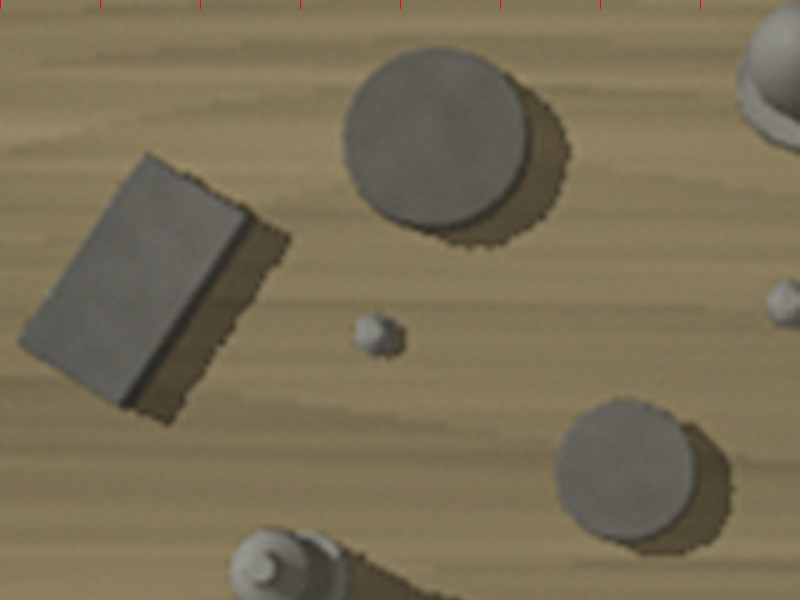

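View pics/c1.png

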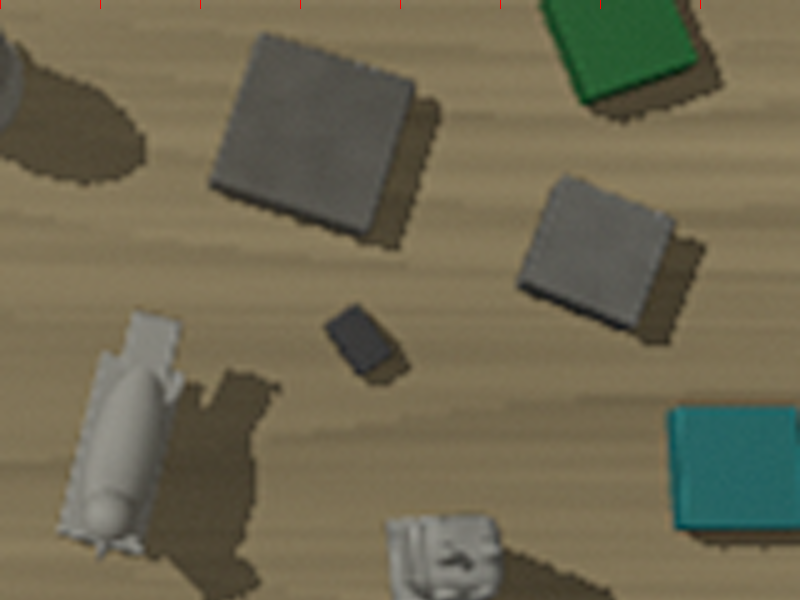

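```bash
python3 - <<'E'
from bench import imaging
import cv2, numpy as np
def comp(n,cs):
    im=imaging.snapshot(n)[:,:,::-1]; t=[]
    for x,y in cs:
        x0,y0=x-33,y-25
        c=cv2.resize(im[y0:y0+50,x0:x0+66],(396,300),interpolation=cv2.INTER_CUBIC); print(n,x0,y0); t.append(c)
    cv2.imwrite(f"pics/{n}_comp.png",np.vstack([np.hstack(t[:2]),np.hstack(t[2:])]))
comp("top",[(156,257),(354,255),(256,154),(290,228)])
comp("side",[(232,285),(349,173),(227,179),(301,195)])
E
```

```text
top 123 232
top 321 230
top 223 129
top 257 203
side 199 260
side 316 148
side 194 154
side 268 170
```

View pics/top_comp.png

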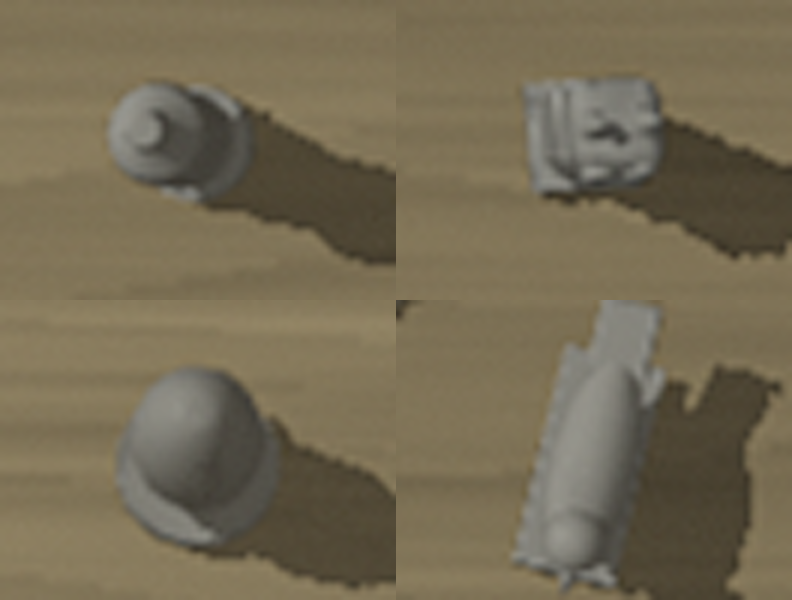

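View pics/side_comp.png

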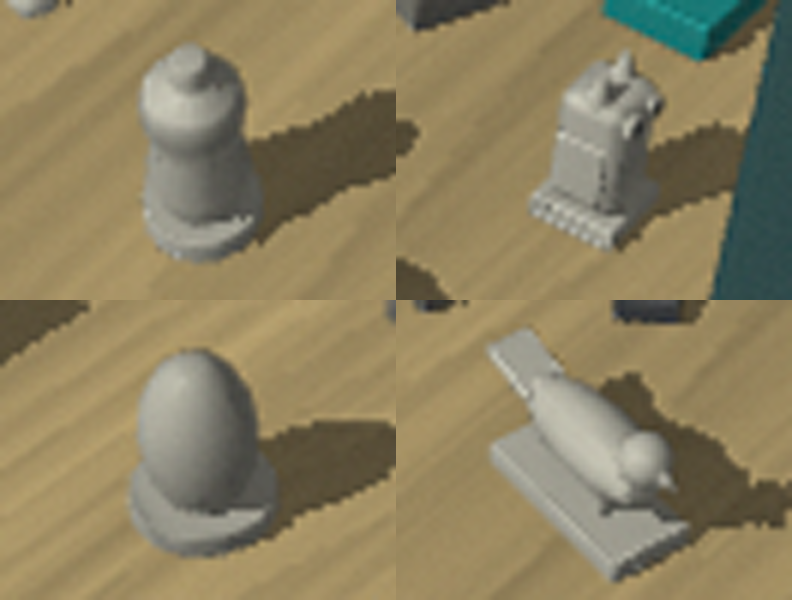

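```bash
cat > h.py <<'E'
import numpy as np
from scipy.spatial.transform import Rotation as R
from bench import imaging
C={n:imaging.get_calibration(n) for n in("top","side")}
def ray(n,u,v,z):
    c=C[n];K=c["intrinsics"]
    d=R.from_euler("xyz",c["rotation"]).apply([(u-K[0,2])/K[0,0],-(v-K[1,2])/K[1,1],-1]);p=c["position"]
    return (p+d*(z-p[2])/d[2])[:2]
def W(n,x0,y0,s,pts,z): return np.array([ray(n,(u+.5)/s-.5+x0,(v+.5)/s-.5+y0,z) for u,v in pts])
E
python3 - <<'E'
from h import *
np.set_printoptions(precision=4,suppress=True)
a=lambda d:np.degrees(np.arctan2(d[1],d[0]))
def rect(name,P):
    e=P-np.roll(P,-1,0); print(name,P.mean(0),[ (round(np.hypot(*q)*1e3,1),round(a(q)%180,1)) for q in e])
c0=lambda p,z:W("top",95,140,5,p,z); c1=lambda p,z:W("top",265,140,5,p,z)
print("big",c0([(435.5,138.5)],.02),"small",c0([(625.5,469)],.02))
rect("oblong",c0([(148,154),(250,215),(122,404),(20,342)],.02))
rect("square",c1([(263,34),(414,81),(364,231),(212,182)],.02))
rect("slab",c1([(565,176),(674,219),(635,326),(520,283)],.022))
T=lambda x,y,p,z:W("top",x,y,6,p,z); S=lambda x,y,p,z:W("side",x,y,6,p,z)
print("torso",T(123,232,[(149,130)],.098),T(123,232,[(156,134)],.07),T(123,232,[(194,142)],.009),"side",S(199,260,[(190,50)],.098))
o=T(321,230,[(130,86),(144,192)],.012); print("owl edge",o,a(o[1]-o[0]),np.hypot(*(o[1]-o[0])),"ctr",o.mean(0)+.022*np.array([(o[0]-o[1])[1],-(o[0]-o[1])[0]])/np.hypot(*(o[1]-o[0]))*-1)
s=S(316,148,[(136,193),(224,234),(264,183)],.012); print("owl side ctr",(s[0]+s[2])/2,a(s[1]-s[0]),a(s[2]-s[1]),np.hypot(*(s[1]-s[0])),np.hypot(*(s[2]-s[1])))
print("egg",T(223,129,[(197.5,162)],.009),T(223,129,[(198,133)],.05))
b=T(257,203,[(119,262),(171,45),(266,80),(216,283)],.012); rect("bird",b)
print("bird axis",T(257,203,[(178,240),(234,10)],.05))
s=S(268,170,[(94,155),(217,273),(292,227)],.012); print("bird side ctr",(s[0]+s[2])/2,a(s[1]-s[0])%180,a(s[2]-s[1])%180,np.hypot(*(s[1]-s[0])),np.hypot(*(s[2]-s[1])))
E
```

```text
big [[0.6225 0.1785]] small [[0.458  0.0789]]
oblong [0.5498 0.3235] [(np.float64(61.0), np.float64(59.9)), (np.float64(110.9), np.float64(149.2)), (np.float64(60.2), np.float64(60.0)), (np.float64(111.0), np.float64(149.6))]
square [ 0.6305 -0.186 ] [(np.float64(79.4), np.float64(72.6)), (np.float64(82.2), np.float64(160.8)), (np.float64(79.1), np.float64(72.2)), (np.float64(81.7), np.float64(161.0))]
slab [ 0.5707 -0.326 ] [(np.float64(57.5), np.float64(68.2)), (np.float64(58.5), np.float64(158.0)), (np.float64(59.7), np.float64(69.5)), (np.float64(59.9), np.float64(155.9))]
torso [[0.4035 0.233 ]] [[0.4037 0.237 ]] [[0.4042 0.2358]] side [[0.4057 0.2325]]
owl edge [[ 0.4365 -0.2202]
 [ 0.3938 -0.2248]] -173.86702312659858 0.04288062750694711 ctr [ 0.4128 -0.2006]
owl side ctr [ 0.4161 -0.2439] -175.08693926240107 -82.72724472997913 0.04622165260564459 0.04061630520622401
egg [[ 0.6582 -0.0057]] [[ 0.6589 -0.006 ]]
bird [ 0.4682 -0.0897] [(np.float64(91.9), np.float64(166.7)), (np.float64(41.6), np.float64(70.1)), (np.float64(85.9), np.float64(165.9)), (np.float64(40.2), np.float64(78.4))]
bird axis [[ 0.4349 -0.081 ]
 [ 0.5268 -0.1035]]
bird side ctr [ 0.4658 -0.0863] 166.84011673974302 79.51570057142753 0.08835909124823899 0.04366373640769009
```

```bash
cat > plan.py <<'E'
import sys,numpy as np
from bench import robot
# args: groups x,y,z,yawdeg ; prints tool-axis shift and z turn from current/previous waypoint
o=robot.get_obs();p=o["tool_pos"];yw=o["ee_rot"][2]
print("now",np.round(p,4),np.round(np.degrees(o["ee_rot"]),2),"w",round(o["width"],4),"t",o["time"],"F",np.round(o["wrist_force"],1))
for a in sys.argv[1:]:
    x,y,z,d=map(float,a.split(","));d=np.radians(d);D=np.array([x,y,z])-p;c,s=np.cos(yw),np.sin(yw)
    t=[D[0]*c+D[1]*s,D[0]*s-D[1]*c,-D[2]];th=-((d-yw+np.pi)%(2*np.pi)-np.pi)
    n=max(np.linalg.norm(t)/.06,abs(th)/.18)
    print(a,"shift",np.round(t,4),"turn",round(th,3),"rows",round(n,1));p=np.array([x,y,z]);yw=d
E
python3 plan.py .38,-.42,.21,68 .5707,-.326,.20,68 .5707,-.326,.021,68 .5707,-.326,.18,68 .6305,-.186,.18,71.6 .6305,-.186,.042,71.6
```

```text
now [ 0.1796 -0.5196  0.2237] [-179.94   -0.     19.07] w 0.0942 t 0.25 F [ 1.  -1.   0.1]
.38,-.42,.21,68 shift [ 0.2219 -0.0287  0.0137] turn -0.854 rows 4.7
.5707,-.326,.20,68 shift [0.1586 0.1416 0.01  ] turn -0.0 rows 3.5
.5707,-.326,.021,68 shift [0.    0.    0.179] turn -0.0 rows 3.0
.5707,-.326,.18,68 shift [ 0.     0.    -0.159] turn -0.0 rows 2.7
.6305,-.186,.18,71.6 shift [ 0.1522  0.003  -0.    ] turn -0.063 rows 2.5
.6305,-.186,.042,71.6 shift [0.    0.    0.138] turn -0.0 rows 2.3
```

drive_tool([
  [0.094,[0.044,-0.006,0.003],[0,0,-0.171]],
  [0.094,[0.089,-0.011,0.005],[0,0,-0.342]],
  [0.094,[0.133,-0.017,0.008],[0,0,-0.512]],
  [0.094,[0.178,-0.023,0.011],[0,0,-0.683]],
  [0.094,[0.222,-0.029,0.014],[0,0,-0.854]],
])

```text
time: 0.88
tool_pos: [0.3812, -0.4191, 0.2101]
ee_rot: [-3.142, 0.0, 1.192]
wrist_force: [0.2, -0.9, 0.2]
width: 0.0937
finger_force: 0.0
```

drive_tool([
  [0.094,[0.035,0.03,0.002],[0,0,0]],
  [0.094,[0.08,0.07,0.004],[0,0,0]],
  [0.094,[0.12,0.107,0.007],[0,0,0]],
  [0.094,[0.159,0.142,0.01],[0,0,0]],
  [0.094,[0.159,0.142,0.01],[0,0,0]],
])

```text
time: 1.5
tool_pos: [0.5736, -0.323, 0.1985]
ee_rot: [-3.14, -0.001, 1.192]
wrist_force: [-0.9, -0.7, -0.2]
width: 0.0945
finger_force: 0.0
```

```bash
python3 plan.py .5707,-.326,.021,68
```

```text
now [ 0.5736 -0.323   0.1985] [-1.7988e+02 -7.0000e-02  6.8290e+01] w 0.0945 t 1.5 F [-0.9 -0.7 -0.2]
.5707,-.326,.021,68 shift [-0.0038 -0.0016  0.1775] turn 0.005 rows 3.0
```

drive_tool([
  [0.094,[0,0,0.05],[0,0,0]],
  [0.094,[0,0,0.1],[0,0,0]],
  [0.094,[0,0,0.14],[0,0,0]],
  [0.094,[0,0,0.14],[0,0,0]],
  [0.094,[0,0,0.14],[0,0,0]],
])

```text
time: 2.12
tool_pos: [0.5717, -0.3269, 0.0624]
ee_rot: [3.139, 0.001, 1.186]
wrist_force: [0.4, 0.1, 0.1]
width: 0.0938
finger_force: 0.0
```

```bash
python3 plan.py .5707,-.326,.021,68
```

```text
now [ 0.5717 -0.3269  0.0624] [1.7984e+02 5.0000e-02 6.7950e+01] w 0.0938 t 2.125 F [0.4 0.1 0.1]
.5707,-.326,.021,68 shift [ 0.0004 -0.0012  0.0414] turn -0.001 rows 0.7
```

drive_tool([
  [0.094,[0,0,0.02],[0,0,0]],
  [0.094,[0,0,0.037],[0,0,0]],
  [0.094,[0,0,0.038],[0,0,0]],
  [0.02,[0,0,0.038],[0,0,0]],
  [0.02,[0,0,0.038],[0,0,0]],
])

```text
time: 2.75
tool_pos: [0.5716, -0.3259, 0.0229]
ee_rot: [3.141, 0.0, 1.187]
wrist_force: [-0.4, 0.3, 0.2]
width: 0.0775
finger_force: 0.0
```

drive_tool([
  [0.02,[0,0,0],[0,0,0]],
  [0.02,[0,0,0],[0,0,0]],
  [0.02,[0,0,0],[0,0,0]],
])

```text
time: 3.12
tool_pos: [0.5716, -0.3258, 0.0228]
ee_rot: [3.14, 0.0, 1.187]
wrist_force: [-0.0, 0.1, 0.3]
width: 0.0598
finger_force: 30.0
```

drive_tool([
  [0.02,[0,0,-0.02],[0,0,0]],
  [0.02,[0,0,-0.06],[0,0,0]],
  [0.02,[0,0,-0.1],[0,0,0]],
  [0.02,[0,0,-0.12],[0,0,0]],
  [0.02,[0,0,-0.12],[0,0,0]],
])

```text
time: 3.75
tool_pos: [0.572, -0.3263, 0.1447]
ee_rot: [3.138, 0.001, 1.187]
wrist_force: [0.3, 0.2, -2.5]
width: 0.06
finger_force: 30.0
```

```bash
python3 plan.py .6305,-.186,.14,71.6
```

```text
now [ 0.572  -0.3263  0.1447] [1.7977e+02 6.0000e-02 6.8000e+01] w 0.06 t 3.75 F [ 0.3  0.2 -2.5]
.6305,-.186,.14,71.6 shift [0.152  0.0016 0.0047] turn -0.063 rows 2.5
```

drive_tool([
  [0.02,[0.04,0.001,0.002],[0,0,-0.02]],
  [0.02,[0.085,0.002,0.004],[0,0,-0.04]],
  [0.02,[0.13,0.002,0.005],[0,0,-0.063]],
  [0.02,[0.152,0.002,0.005],[0,0,-0.063]],
  [0.02,[0.152,0.002,0.005],[0,0,-0.063]],
])

```text
time: 4.38
tool_pos: [0.6297, -0.1844, 0.1357]
ee_rot: [-3.139, 0.001, 1.252]
wrist_force: [-0.2, -0.3, -2.1]
width: 0.0598
finger_force: 30.0
```

drive_tool([
  [0.02,[0,0,0.03],[0,0,0]],
  [0.02,[0,0,0.06],[0,0,0]],
  [0.02,[0,0,0.08],[0,0,0]],
  [0.02,[0,0,0.08],[0,0,0]],
])

```text
time: 4.88
tool_pos: [0.6282, -0.1862, 0.0547]
ee_rot: [-3.137, 0.0, 1.248]
wrist_force: [0.5, -0.0, -3.0]
width: 0.0598
finger_force: 30.0
```

```bash
python3 plan.py .6305,-.186,.043,71.6; python3 - <<'E'
from bench import imaging
import cv2,numpy as np
a=imaging.snapshot("top")[130:205,285:385,::-1];b=imaging.snapshot("side")[120:195,230:330,::-1]
cv2.imwrite("pics/slab1.png",cv2.resize(np.hstack([a,b]),None,fx=4,fy=4,interpolation=2))
E
```

```text
now [ 0.6282 -0.1862  0.0547] [-1.7972e+02  2.0000e-02  7.1520e+01] w 0.0598 t 4.875 F [ 0.5 -0.  -3. ]
.6305,-.186,.043,71.6 shift [0.001  0.0021 0.0117] turn -0.001 rows 0.2
```

View pics/slab1.png

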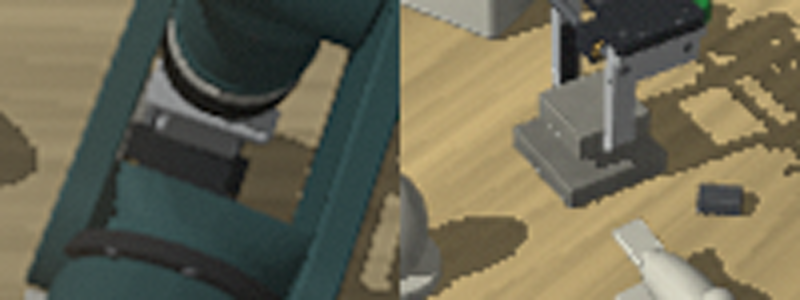

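The side view shows the slab held squarely just above the square base (crop px 590,140), with a roughly even margin. I'll set it down.

drive_tool([
  [0.02,[0.001,0.002,0.005],[0,0,0]],
  [0.02,[0.001,0.002,0.009],[0,0,0]],
  [0.02,[0.001,0.002,0.0115],[0,0,0]],
  [0.02,[0.001,0.002,0.012],[0,0,0]],
])

```text
time: 5.48
tool_pos: [0.6321, -0.1851, 0.045]
ee_rot: [-3.141, 0.0, 1.25]
wrist_force: [0.5, -0.2, -1.7]
width: 0.0599
finger_force: 30.0
```

drive_tool([
  [0.02,[0,0,0.001],[0,0,0]],
  [0.02,[0,0,0.002],[0,0,0]],
  [0.02,[0,0,0.002],[0,0,0]],
])

```text
time: 5.85
tool_pos: [0.6322, -0.1852, 0.0432]
ee_rot: [-3.141, 0.0, 1.25]
wrist_force: [0.6, 0.5, -3.1]
width: 0.0599
finger_force: 30.0
```

drive_tool([
  [0.02,[0,0,0.0007],[0,0,0]],
  [0.02,[0,0,0.0015],[0,0,0]],
  [0.02,[0,0,0.0015],[0,0,0]],
])

```text
time: 6.22
tool_pos: [0.6324, -0.1852, 0.0428]
ee_rot: [3.141, 0.0, 1.25]
wrist_force: [-2.4, 0.1, 3.4]
width: 0.06
finger_force: 30.0
```

Contact. I'll release, then rise.

drive_tool([
  [0.065,[0,0,0],[0,0,0]],
  [0.09,[0,0,0],[0,0,0]],
  [0.09,[0,0,0],[0,0,0]],
  [0.09,[0,0,0],[0,0,0]],
])

```text
time: 6.72
tool_pos: [0.6323, -0.1852, 0.0416]
ee_rot: [3.142, 0.0, 1.25]
wrist_force: [1.3, -0.1, -0.5]
width: 0.0893
finger_force: 0.0
```

drive_tool([
  [0.09,[0,0,-0.03],[0,0,0]],
  [0.09,[0,0,-0.08],[0,0,0]],
  [0.09,[0,0,-0.13],[0,0,0]],
  [0.09,[0,0,-0.15],[0,0,0]],
  [0.09,[0,0,-0.15],[0,0,0]],
])

```text
time: 7.35
tool_pos: [0.6334, -0.1856, 0.1946]
ee_rot: [3.136, 0.0, 1.25]
wrist_force: [0.2, -0.2, 0.1]
width: 0.0899
finger_force: 0.0
```

```bash
python3 plan.py .4165,-.244,.19,96 .4165,-.244,.045,96
```

```text
now [ 0.6334 -0.1856  0.1946] [1.7969e+02 2.0000e-02 7.1610e+01] w 0.0899 t 7.35 F [ 0.2 -0.2  0.1]
.4165,-.244,.19,96 shift [-0.1238 -0.1874  0.0046] turn -0.426 rows 3.7
.4165,-.244,.045,96 shift [0.    0.    0.145] turn -0.0 rows 2.4
```

drive_tool([
  [0.09,[-0.031,-0.047,0.001],[0,0,-0.107]],
  [0.09,[-0.062,-0.094,0.002],[0,0,-0.213]],
  [0.09,[-0.093,-0.141,0.004],[0,0,-0.32]],
  [0.09,[-0.124,-0.187,0.005],[0,0,-0.426]],
  [0.09,[-0.124,-0.187,0.005],[0,0,-0.426]],
])

```text
time: 7.98
tool_pos: [0.4122, -0.2438, 0.1845]
ee_rot: [-3.138, -0.002, 1.672]
wrist_force: [0.2, -0.1, 0.3]
width: 0.0901
finger_force: 0.0
```

drive_tool([
  [0.09,[0,0,0.03],[0,0,0]],
  [0.09,[0,0,0.05],[0,0,0]],
  [0.09,[0,0,0.05],[0,0,0]],
  [0.09,[0,0,0.05],[0,0,0]],
])

```text
time: 8.48
tool_pos: [0.4164, -0.2438, 0.1369]
ee_rot: [3.141, -0.0, 1.676]
wrist_force: [0.2, 0.1, 0.1]
width: 0.0901
finger_force: 0.0
```

```bash
python3 plan.py .4165,-.244,.045,96
```

```text
now [ 0.4164 -0.2438  0.1369] [179.99  -0.    96.04] w 0.0901 t 8.475 F [0.2 0.1 0.1]
.4165,-.244,.045,96 shift [-0.0002  0.0001  0.0919] turn 0.001 rows 1.5
```

drive_tool([
  [0.09,[0,0,0.03],[0,0,0]],
  [0.09,[0,0,0.06],[0,0,0]],
  [0.09,[0,0,0.085],[0,0,0]],
  [0.09,[0,0,0.092],[0,0,0]],
  [0.09,[0,0,0.092],[0,0,0]],
])

```text
time: 9.1
tool_pos: [0.4163, -0.2441, 0.0455]
ee_rot: [3.141, 0.001, 1.676]
wrist_force: [-0.2, 0.2, -0.4]
width: 0.0902
finger_force: 0.0
```

drive_tool([
  [0.05,[0,0,0],[0,0,0]],
  [0.02,[0,0,0],[0,0,0]],
  [0.02,[0,0,0],[0,0,0]],
  [0.02,[0,0,0],[0,0,0]],
  [0.02,[0,0,0],[0,0,0]],
])

```text
time: 9.72
tool_pos: [0.4157, -0.2439, 0.0448]
ee_rot: [3.142, 0.0, 1.676]
wrist_force: [0.8, -0.8, -0.2]
width: 0.0439
finger_force: 0.0
```

drive_tool([
  [0.02,[0,0,0],[0,0,0]],
  [0.02,[0,0,0],[0,0,0]],
  [0.02,[0,0,0],[0,0,0]],
])

```text
time: 10.1
tool_pos: [0.416, -0.2438, 0.0449]
ee_rot: [3.141, 0.0, 1.676]
wrist_force: [1.7, 0.8, -0.3]
width: 0.0359
finger_force: 29.7
```

drive_tool([
  [0.02,[0,0,-0.02],[0,0,0]],
  [0.02,[0,0,-0.06],[0,0,0]],
  [0.02,[0,0,-0.11],[0,0,0]],
  [0.02,[0,0,-0.14],[0,0,0]],
  [0.02,[0,0,-0.14],[0,0,0]],
])

```text
time: 10.72
tool_pos: [0.4165, -0.2447, 0.1869]
ee_rot: [3.139, 0.004, 1.676]
wrist_force: [-0.9, -0.5, -2.4]
width: 0.0356
finger_force: 29.7
```

```bash
python3 plan.py .6315,-.1855,.185,71.6; python3 - <<'E'
from bench import imaging
import cv2,numpy as np
a=imaging.snapshot("top")[135:195,295:359,::-1];b=imaging.snapshot("side")[130:190,240:304,::-1]
cv2.imwrite("pics/slab2.png",cv2.resize(np.hstack([a,b]),None,fx=6,fy=6,interpolation=2))
E
```

```text
now [ 0.4165 -0.2447  0.1869] [179.83   0.21  96.01] w 0.0356 t 10.725 F [-0.9 -0.5 -2.4]
.6315,-.1855,.185,71.6 shift [0.0364 0.2201 0.0019] turn 0.426 rows 3.7
```

View pics/slab2.png

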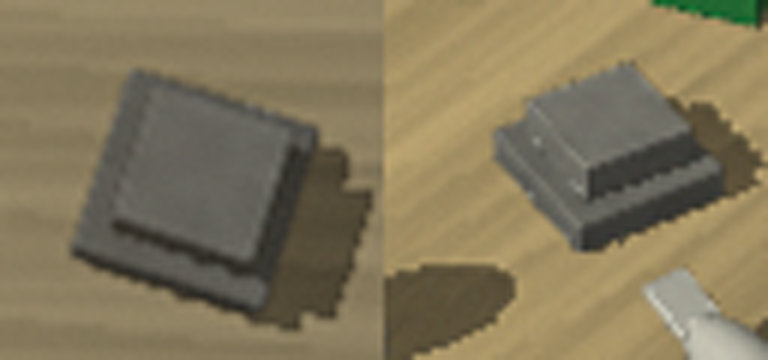

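The slab lies square on its base. Its top corners are at about (152,84), (293,130), (251,263) and (114,219). I'll compute its centre.

```bash
python3 - <<'E'
from h import *
f=lambda P,z:W("top",295,135,6,P,z)
S=f([(152,84),(293,130),(251,263),(114,219)],.042);B=f([(137,70),(317,127),(258,302),(74,246)],.02)
for P in(S,B):
    print(P.mean(0),[np.hypot(*e) for e in P-np.roll(P,-1,0)],[np.degrees(np.arctan2(e[1],e[0]))%90 for e in P-np.roll(P,-1,0)])
s=W("side",240,130,6,[(529-384,107),(625-384,65),(693-384,130),(590-384,168)],.042);print(s.mean(0))
E
```

```text
[ 0.63079273 -0.18531265] [np.float64(0.06078610328672194), np.float64(0.05934140955694631), np.float64(0.058385618978981146), np.float64(0.059847390635850366)] [np.float64(71.80872548063762), np.float64(71.76037356652313), np.float64(72.2599072645016), np.float64(74.06123454734794)]
[ 0.63146325 -0.18623668] [np.float64(0.07900939147889177), np.float64(0.08001969762177408), np.float64(0.0794548924485867), np.float64(0.08127552009963687)] [np.float64(72.31904770542445), np.float64(70.62504720196273), np.float64(73.21506744881914), np.float64(70.34386360545591)]
[ 0.62797086 -0.18426768]
```

drive_tool([
  [0.02,[0.008,0.05,0],[0,0,0.1]],
  [0.02,[0.018,0.105,0.001],[0,0,0.21]],
  [0.02,[0.027,0.16,0.002],[0,0,0.32]],
  [0.02,[0.034,0.205,0.002],[0,0,0.4]],
  [0.02,[0.036,0.22,0.002],[0,0,0.423]],
])

```text
time: 11.45
tool_pos: [0.6313, -0.1832, 0.1775]
ee_rot: [-3.134, -0.001, 1.254]
wrist_force: [-1.0, -0.3, -2.3]
width: 0.0359
finger_force: 29.7
```

drive_tool([
  [0.02,[0,0,0.02],[0,0,0]],
  [0.02,[0,0,0.05],[0,0,0]],
  [0.02,[0,0,0.07],[0,0,0]],
  [0.02,[0,0,0.07],[0,0,0]],
  [0.02,[0,0,0.07],[0,0,0]],
])

```text
time: 12.08
tool_pos: [0.631, -0.1852, 0.1133]
ee_rot: [3.141, 0.0, 1.253]
wrist_force: [-0.5, -0.5, -2.4]
width: 0.036
finger_force: 29.7
```

```bash
python3 plan.py .6315,-.1853,.087,71.8
```

```text
now [ 0.631  -0.1852  0.1133] [1.7995e+02 1.0000e-02 7.1770e+01] w 0.036 t 12.075 F [-0.5 -0.5 -2.4]
.6315,-.1853,.087,71.8 shift [0.0001 0.0005 0.0263] turn -0.001 rows 0.4
```

drive_tool([
  [0.02,[0,0,0.012],[0,0,0]],
  [0.02,[0,0,0.021],[0,0,0]],
  [0.02,[0,0,0.025],[0,0,0]],
  [0.02,[0,0,0.026],[0,0,0]],
  [0.02,[0,0,0.026],[0,0,0]],
])

```text
time: 12.7
tool_pos: [0.6309, -0.1851, 0.0869]
ee_rot: [3.141, 0.0, 1.253]
wrist_force: [-0.4, 0.1, -2.4]
width: 0.036
finger_force: 29.7
```

drive_tool([
  [0.02,[0,0,0.0007],[0,0,0]],
  [0.02,[0,0,0.0015],[0,0,0]],
  [0.02,[0,0,0.0015],[0,0,0]],
])

```text
time: 13.08
tool_pos: [0.6309, -0.1851, 0.0869]
ee_rot: [3.14, 0.0, 1.253]
wrist_force: [-3.2, 0.8, 5.2]
width: 0.0358
finger_force: 29.7
```

Contact. I'll release and rise.

drive_tool([
  [0.05,[0,0,0],[0,0,0]],
  [0.09,[0,0,0],[0,0,0]],
  [0.09,[0,0,0],[0,0,0]],
  [0.09,[0,0,0],[0,0,0]],
  [0.09,[0,0,0],[0,0,0]],
])

```text
time: 13.7
tool_pos: [0.6307, -0.185, 0.0851]
ee_rot: [-3.142, 0.0, 1.253]
wrist_force: [-0.7, -0.5, -0.0]
width: 0.0828
finger_force: 0.0
```

drive_tool([
  [0.09,[0,0,-0.03],[0,0,0]],
  [0.09,[0,0,-0.07],[0,0,0]],
  [0.09,[0,0,-0.11],[0,0,0]],
  [0.09,[0,0,-0.125],[0,0,0]],
  [0.09,[0,0,-0.125],[0,0,0]],
])

```text
time: 14.32
tool_pos: [0.6311, -0.1851, 0.2111]
ee_rot: [3.139, 0.0, 1.253]
wrist_force: [-0.6, -0.5, -0.5]
width: 0.0897
finger_force: 0.0
```

```bash
python3 plan.py .54,-.13,.2,120  .467,-.088,.16,166.5 .467,-.088,.042,166.5
```

```text
now [ 0.6311 -0.1851  0.2111] [1.7988e+02 1.0000e-02 7.1780e+01] w 0.0897 t 14.325 F [-0.6 -0.5 -0.5]
.54,-.13,.2,120 shift [ 0.0239 -0.1038  0.0111] turn -0.842 rows 4.7
.467,-.088,.16,166.5 shift [ 0.0729 -0.0422  0.04  ] turn -0.812 rows 4.5
.467,-.088,.042,166.5 shift [0.    0.    0.118] turn -0.0 rows 2.0
```

drive_tool([
  [0.09,[0.005,-0.021,0.002],[0,0,-0.168]],
  [0.09,[0.01,-0.042,0.004],[0,0,-0.337]],
  [0.09,[0.014,-0.062,0.007],[0,0,-0.505]],
  [0.09,[0.019,-0.083,0.009],[0,0,-0.674]],
  [0.09,[0.024,-0.104,0.011],[0,0,-0.842]],
])

```text
time: 14.95
tool_pos: [0.5376, -0.1289, 0.196]
ee_rot: [-3.138, -0.004, 2.1]
wrist_force: [-0.3, -0.7, -0.5]
width: 0.0898
finger_force: 0.0
```

drive_tool([
  [0.09,[0.015,-0.008,0.008],[0,0,-0.162]],
  [0.09,[0.03,-0.017,0.016],[0,0,-0.325]],
  [0.09,[0.044,-0.025,0.024],[0,0,-0.487]],
  [0.09,[0.058,-0.034,0.032],[0,0,-0.65]],
  [0.09,[0.073,-0.042,0.04],[0,0,-0.812]],
])

```text
time: 15.58
tool_pos: [0.4646, -0.0868, 0.1561]
ee_rot: [3.141, -0.005, 2.912]
wrist_force: [0.4, 0.5, -0.5]
width: 0.0901
finger_force: 0.0
```

drive_tool([
  [0.09,[0,0,0.02],[0,0,0]],
  [0.09,[0,0,0.05],[0,0,0]],
  [0.09,[0,0,0.07],[0,0,0]],
  [0.09,[0,0,0.07],[0,0,0]],
  [0.09,[0,0,0.07],[0,0,0]],
])

```text
time: 16.2
tool_pos: [0.4662, -0.0874, 0.0888]
ee_rot: [3.142, -0.001, 2.907]
wrist_force: [-0.2, 0.3, 0.8]
width: 0.0898
finger_force: 0.0
```

```bash
python3 plan.py .467,-.088,.042,166.5
```

```text
now [ 0.4662 -0.0874  0.0888] [ 1.8000e+02 -6.0000e-02  1.6655e+02] w 0.0898 t 16.2 F [-0.2  0.3  0.8]
.467,-.088,.042,166.5 shift [-0.0009 -0.0004  0.0468] turn 0.001 rows 0.8
```

drive_tool([
  [0.09,[0,0,0.02],[0,0,0]],
  [0.09,[-0.001,0,0.04],[0,0,0]],
  [0.09,[-0.001,0,0.047],[0,0,0]],
  [0.09,[-0.001,0,0.047],[0,0,0]],
  [0.05,[-0.001,0,0.047],[0,0,0]],
])

```text
time: 16.82
tool_pos: [0.4683, -0.088, 0.0434]
ee_rot: [-3.141, 0.002, 2.907]
wrist_force: [-0.0, -0.0, -0.1]
width: 0.083
finger_force: 0.0
```

drive_tool([
  [0.02,[0,0,0],[0,0,0]],
  [0.02,[0,0,0],[0,0,0]],
  [0.02,[0,0,0],[0,0,0]],
  [0.02,[0,0,0],[0,0,0]],
  [0.02,[0,0,0],[0,0,0]],
])

```text
time: 17.45
tool_pos: [0.4675, -0.0882, 0.0423]
ee_rot: [-3.14, 0.0, 2.907]
wrist_force: [-0.5, -2.2, -0.4]
width: 0.0347
finger_force: 30.0
```

drive_tool([
  [0.02,[0,0,0],[0,0,0]],
  [0.02,[0,0,0],[0,0,0]],
])

```text
time: 17.7
tool_pos: [0.4675, -0.0882, 0.0423]
ee_rot: [-3.141, 0.0, 2.907]
wrist_force: [-0.7, -2.3, 0.2]
width: 0.0347
finger_force: 30.0
```

drive_tool([
  [0.02,[0,0,-0.02],[0,0,0]],
  [0.02,[0,0,-0.06],[0,0,0]],
  [0.02,[0,0,-0.11],[0,0,0]],
  [0.02,[0,0,-0.14],[0,0,0]],
  [0.02,[0,0,-0.14],[0,0,0]],
])

```text
time: 18.32
tool_pos: [0.4688, -0.0877, 0.1842]
ee_rot: [3.141, 0.005, 2.907]
wrist_force: [0.2, -0.0, -3.7]
width: 0.0346
finger_force: 30.0
```

```bash
python3 plan.py .508,.118,.19,158 .550,.3235,.18,149.5 .550,.3235,.062,149.5
```

```text
now [ 0.4688 -0.0877  0.1842] [179.98   0.28 166.56] w 0.0346 t 18.325 F [ 0.2 -0.  -3.7]
.508,.118,.19,158 shift [ 0.0097  0.2092 -0.0058] turn 0.149 rows 3.5
.550,.3235,.18,149.5 shift [0.038  0.2063 0.01  ] turn 0.148 rows 3.5
.550,.3235,.062,149.5 shift [0.    0.    0.118] turn -0.0 rows 2.0
```

drive_tool([
  [0.02,[0.002,0.03,-0.001],[0,0,0.02]],
  [0.02,[0.004,0.075,-0.002],[0,0,0.05]],
  [0.02,[0.006,0.12,-0.003],[0,0,0.09]],
  [0.02,[0.008,0.165,-0.004],[0,0,0.12]],
  [0.02,[0.01,0.209,-0.006],[0,0,0.149]],
])

```text
time: 18.95
tool_pos: [0.5049, 0.1194, 0.1846]
ee_rot: [-3.139, -0.005, 2.757]
wrist_force: [1.2, 0.3, -3.7]
width: 0.0345
finger_force: 30.0
```

drive_tool([
  [0.02,[0.009,0.05,0.002],[0,0,0.04]],
  [0.02,[0.018,0.1,0.005],[0,0,0.08]],
  [0.02,[0.027,0.15,0.008],[0,0,0.11]],
  [0.02,[0.035,0.19,0.01],[0,0,0.14]],
  [0.02,[0.038,0.206,0.01],[0,0,0.148]],
])

```text
time: 19.58
tool_pos: [0.5466, 0.3247, 0.1738]
ee_rot: [-3.136, -0.004, 2.612]
wrist_force: [0.7, 0.3, -3.1]
width: 0.0346
finger_force: 30.0
```

drive_tool([
  [0.02,[0,0,0.02],[0,0,0]],
  [0.02,[0,0,0.05],[0,0,0]],
  [0.02,[0,0,0.08],[0,0,0]],
  [0.02,[0,0,0.09],[0,0,0]],
  [0.02,[0,0,0.09],[0,0,0]],
])

```text
time: 20.2
tool_pos: [0.5476, 0.3222, 0.0868]
ee_rot: [-3.139, -0.002, 2.609]
wrist_force: [0.5, 0.1, -3.3]
width: 0.0348
finger_force: 30.0
```

```bash
python3 plan.py .550,.3235,.0623,149.5; python3 - <<'E'
from bench import imaging
import cv2,numpy as np
b=imaging.snapshot("side")[230:320,110:230,::-1]
cv2.imwrite("pics/bird1.png",cv2.resize(b,None,fx=5,fy=5,interpolation=2))
E
```

```text
now [0.5476 0.3222 0.0868] [-1.7985e+02 -9.0000e-02  1.4950e+02] w 0.0348 t 20.2 F [ 0.5  0.1 -3.3]
.550,.3235,.0623,149.5 shift [-0.0014  0.0023  0.0245] turn -0.0 rows 0.4
```

View pics/bird1.png

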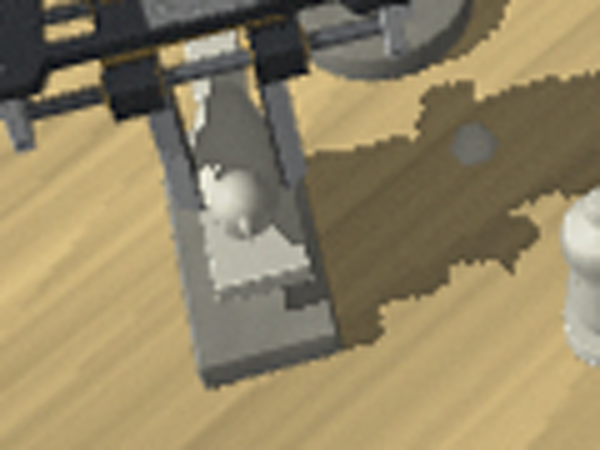

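The bird is aligned with the oblong base and hovers about 25 mm above it; its foot's front edge is at crop (260,285). I'll lower it.

drive_tool([
  [0.02,[-0.001,0.002,0.01],[0,0,0]],
  [0.02,[-0.001,0.002,0.019],[0,0,0]],
  [0.02,[-0.001,0.002,0.023],[0,0,0]],
  [0.02,[-0.001,0.002,0.024],[0,0,0]],
  [0.02,[-0.001,0.002,0.024],[0,0,0]],
])

```text
time: 20.88
tool_pos: [0.5502, 0.3244, 0.0643]
ee_rot: [3.142, 0.0, 2.61]
wrist_force: [0.1, 0.9, -2.9]
width: 0.0345
finger_force: 30.0
```

drive_tool([
  [0.02,[0,0,0.0007],[0,0,0]],
  [0.02,[0,0,0.0015],[0,0,0]],
  [0.02,[0,0,0.0015],[0,0,0]],
])

```text
time: 21.25
tool_pos: [0.5502, 0.3243, 0.0627]
ee_rot: [-3.142, 0.0, 2.61]
wrist_force: [0.0, -0.7, -2.8]
width: 0.0344
finger_force: 30.0
```

drive_tool([
  [0.02,[0,0,0.0007],[0,0,0]],
  [0.02,[0,0,0.0014],[0,0,0]],
  [0.02,[0,0,0.0014],[0,0,0]],
])

```text
time: 21.62
tool_pos: [0.5503, 0.3243, 0.0624]
ee_rot: [3.141, 0.0, 2.61]
wrist_force: [-2.3, -1.3, 2.7]
width: 0.0349
finger_force: 30.0
```

drive_tool([
  [0.05,[0,0,0],[0,0,0]],
  [0.08,[0,0,0],[0,0,0]],
  [0.08,[0,0,0],[0,0,0]],
  [0.08,[0,0,0],[0,0,0]],
  [0.08,[0,0,0],[0,0,0]],
])

```text
time: 22.25
tool_pos: [0.5502, 0.3243, 0.0613]
ee_rot: [-3.142, 0.0, 2.61]
wrist_force: [0.4, 0.5, 0.0]
width: 0.0791
finger_force: 0.0
```

drive_tool([
  [0.08,[0,0,-0.03],[0,0,0]],
  [0.09,[0,0,-0.08],[0,0,0]],
  [0.09,[0,0,-0.13],[0,0,0]],
  [0.09,[0,0,-0.15],[0,0,0]],
  [0.09,[0,0,-0.15],[0,0,0]],
])

```text
time: 22.88
tool_pos: [0.5512, 0.3248, 0.2141]
ee_rot: [3.137, 0.003, 2.61]
wrist_force: [0.1, 0.1, -0.6]
width: 0.0901
finger_force: 0.0
```

```bash
python3 plan.py .62,.12,.2,149.5  .6585,-.006,.17,149.5 .6585,-.006,.048,149.5
```

```text
now [0.5512 0.3248 0.2141] [179.75   0.18 149.53] w 0.0901 t 22.875 F [ 0.1  0.1 -0.6]
.62,.12,.2,149.5 shift [-0.1632 -0.1417  0.0141] turn 0.001 rows 3.6
.6585,-.006,.17,149.5 shift [-0.0971 -0.089   0.03  ] turn -0.0 rows 2.3
.6585,-.006,.048,149.5 shift [0.    0.    0.122] turn -0.0 rows 2.0
```

drive_tool([
  [0.09,[-0.04,-0.035,0.003],[0,0,0]],
  [0.09,[-0.085,-0.074,0.007],[0,0,0]],
  [0.09,[-0.13,-0.113,0.01],[0,0,0]],
  [0.09,[-0.163,-0.142,0.014],[0,0,0]],
])

```text
time: 23.38
tool_pos: [0.6183, 0.1168, 0.1946]
ee_rot: [-3.139, -0.003, 2.608]
wrist_force: [-0.0, 0.3, -0.3]
width: 0.0905
finger_force: 0.0
```

drive_tool([
  [0.09,[-0.04,-0.036,0.01],[0,0,0]],
  [0.09,[-0.075,-0.07,0.02],[0,0,0]],
  [0.09,[-0.097,-0.089,0.03],[0,0,0]],
  [0.09,[-0.097,-0.089,0.03],[0,0,0]],
])

```text
time: 23.88
tool_pos: [0.6558, -0.0087, 0.1632]
ee_rot: [-3.139, -0.006, 2.606]
wrist_force: [0.4, 0.2, -0.6]
width: 0.0901
finger_force: 0.0
```

drive_tool([
  [0.09,[0,0,0.03],[0,0,0]],
  [0.09,[0,0,0.06],[0,0,0]],
  [0.09,[0,0,0.07],[0,0,0]],
  [0.09,[0,0,0.07],[0,0,0]],
  [0.09,[0,0,0.07],[0,0,0]],
])

```text
time: 24.5
tool_pos: [0.658, -0.0062, 0.099]
ee_rot: [3.14, 0.002, 2.61]
wrist_force: [-0.3, 0.5, -0.1]
width: 0.0897
finger_force: 0.0
```

```bash
python3 plan.py .6585,-.006,.048,149.5
```

```text
now [ 0.658  -0.0062  0.099 ] [1.7993e+02 1.4000e-01 1.4956e+02] w 0.0897 t 24.5 F [-0.3  0.5 -0.1]
.6585,-.006,.048,149.5 shift [-0.0004  0.0004  0.051 ] turn 0.001 rows 0.9
```

drive_tool([
  [0.09,[0,0,0.025],[0,0,0]],
  [0.09,[0,0,0.043],[0,0,0]],
  [0.09,[0,0,0.05],[0,0,0]],
  [0.09,[0,0,0.05],[0,0,0]],
  [0.07,[0,0,0.05],[0,0,0]],
])

```text
time: 25.12
tool_pos: [0.6578, -0.0067, 0.0484]
ee_rot: [3.141, 0.002, 2.61]
wrist_force: [0.5, -0.1, -0.2]
width: 0.0832
finger_force: 0.0
```

drive_tool([
  [0.04,[0,0,0],[0,0,0]],
  [0.04,[0,0,0],[0,0,0]],
  [0.04,[0,0,0],[0,0,0]],
  [0.04,[0,0,0],[0,0,0]],
  [0.04,[0,0,0],[0,0,0]],
])

```text
time: 25.75
tool_pos: [0.6576, -0.0062, 0.0478]
ee_rot: [3.14, 0.001, 2.61]
wrist_force: [1.5, 1.6, 1.9]
width: 0.0545
finger_force: 30.0
```

drive_tool([
  [0.04,[0,0,-0.015],[0,0,0]],
  [0.04,[0,0,-0.05],[0,0,0]],
  [0.04,[0,0,-0.09],[0,0,0]],
  [0.04,[0,0,-0.11],[0,0,0]],
  [0.04,[0,0,-0.11],[0,0,0]],
])

```text
time: 26.38
tool_pos: [0.6579, -0.0069, 0.1592]
ee_rot: [3.141, 0.003, 2.61]
wrist_force: [-0.2, -0.1, -3.9]
width: 0.0547
finger_force: 30.0
```

```bash
python3 plan.py .6225,.1785,.158,149.5; python3 - <<'E'
from bench import imaging
import cv2,numpy as np
b=imaging.snapshot("side")[110:215,170:290,::-1]
cv2.imwrite("pics/egg1.png",cv2.resize(b,None,fx=5,fy=5,interpolation=2))
E
```

```text
now [ 0.6579 -0.0069  0.1592] [179.94   0.18 149.52] w 0.0547 t 26.375 F [-0.2 -0.1 -3.9]
.6225,.1785,.158,149.5 shift [0.1245 0.1418 0.0012] turn 0.0 rows 3.1
```

View pics/egg1.png

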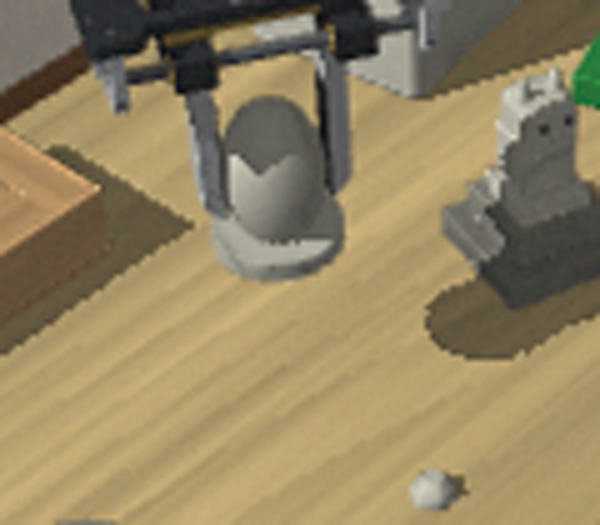

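The egg hangs upright, centred between the fingers (crop 275,190), and the owl stands on its slab (crop 535,190). Next I'll carry the egg over.

drive_tool([
  [0.04,[0.025,0.028,0],[0,0,0]],
  [0.04,[0.06,0.068,0],[0,0,0]],
  [0.04,[0.095,0.108,0],[0,0,0]],
  [0.04,[0.118,0.135,0],[0,0,0]],
  [0.04,[0.1245,0.142,0],[0,0,0]],
])

```text
time: 27.05
tool_pos: [0.6198, 0.1809, 0.1541]
ee_rot: [-3.138, -0.004, 2.613]
wrist_force: [-0.8, -0.1, -4.7]
width: 0.0546
finger_force: 30.0
```

drive_tool([
  [0.04,[0,0,0.02],[0,0,0]],
  [0.04,[0,0,0.05],[0,0,0]],
  [0.04,[0,0,0.07],[0,0,0]],
  [0.04,[0,0,0.07],[0,0,0]],
  [0.04,[0,0,0.07],[0,0,0]],
])

```text
time: 27.68
tool_pos: [0.6225, 0.1784, 0.088]
ee_rot: [3.141, 0.001, 2.609]
wrist_force: [-0.5, 0.6, -4.3]
width: 0.0546
finger_force: 30.0
```

```bash
python3 plan.py .6225,.1785,.0678,149.5
```

```text
now [0.6225 0.1784 0.088 ] [1.7996e+02 6.0000e-02 1.4948e+02] w 0.0546 t 27.675 F [-0.5  0.6 -4.3]
.6225,.1785,.0678,149.5 shift [0.0001 0.0001 0.0202] turn -0.0 rows 0.3
```

drive_tool([
  [0.04,[0,0,0.009],[0,0,0]],
  [0.04,[0,0,0.016],[0,0,0]],
  [0.04,[0,0,0.019],[0,0,0]],
  [0.04,[0,0,0.0195],[0,0,0]],
  [0.04,[0,0,0.0195],[0,0,0]],
])

```text
time: 28.3
tool_pos: [0.6219, 0.179, 0.0679]
ee_rot: [3.141, 0.0, 2.61]
wrist_force: [0.2, 0.0, -2.8]
width: 0.0546
finger_force: 30.0
```

drive_tool([
  [0.04,[0,0,0.0007],[0,0,0]],
  [0.04,[0,0,0.0014],[0,0,0]],
  [0.04,[0,0,0.0014],[0,0,0]],
])

```text
time: 28.68
tool_pos: [0.622, 0.179, 0.0678]
ee_rot: [3.141, 0.001, 2.61]
wrist_force: [-4.1, -1.2, 3.3]
width: 0.0546
finger_force: 30.0
```

drive_tool([
  [0.07,[0,0,0],[0,0,0]],
  [0.09,[0,0,0],[0,0,0]],
  [0.09,[0,0,0],[0,0,0]],
  [0.09,[0,0,0],[0,0,0]],
  [0.09,[0,0,0],[0,0,0]],
])

```text
time: 29.3
tool_pos: [0.6219, 0.1789, 0.0664]
ee_rot: [-3.142, 0.0, 2.61]
wrist_force: [0.3, -0.1, 0.1]
width: 0.0898
finger_force: 0.0
```

drive_tool([
  [0.09,[0,0,-0.03],[0,0,0]],
  [0.09,[0,0,-0.07],[0,0,0]],
  [0.09,[0,0,-0.11],[0,0,0]],
  [0.09,[0,0,-0.13],[0,0,0]],
  [0.09,[0,0,-0.13],[0,0,0]],
])

```text
time: 29.92
tool_pos: [0.6229, 0.1791, 0.1991]
ee_rot: [3.138, 0.004, 2.61]
wrist_force: [0.1, -0.3, -0.7]
width: 0.0901
finger_force: 0.0
```

```bash
python3 plan.py .404,.235,.19,149.5 .404,.235,.052,149.5
```

```text
now [0.6229 0.1791 0.1991] [179.81   0.22 149.53] w 0.0901 t 29.925 F [ 0.1 -0.3 -0.7]
.404,.235,.19,149.5 shift [ 0.217  -0.0629  0.0091] turn 0.001 rows 3.8
.404,.235,.052,149.5 shift [0.    0.    0.138] turn -0.0 rows 2.3
```

drive_tool([
  [0.09,[0.05,-0.014,0.002],[0,0,0]],
  [0.09,[0.105,-0.03,0.004],[0,0,0]],
  [0.09,[0.16,-0.046,0.006],[0,0,0]],
  [0.09,[0.205,-0.059,0.008],[0,0,0]],
  [0.09,[0.217,-0.063,0.009],[0,0,0]],
])

```text
time: 30.55
tool_pos: [0.4002, 0.2348, 0.1859]
ee_rot: [-3.14, -0.001, 2.612]
wrist_force: [0.4, -0.3, -0.2]
width: 0.0899
finger_force: 0.0
```

drive_tool([
  [0.09,[0,0,0.03],[0,0,0]],
  [0.09,[0,0,0.06],[0,0,0]],
  [0.09,[0,0,0.07],[0,0,0]],
  [0.09,[0,0,0.07],[0,0,0]],
  [0.09,[0,0,0.07],[0,0,0]],
])

```text
time: 31.18
tool_pos: [0.4039, 0.2349, 0.1185]
ee_rot: [3.14, 0.001, 2.609]
wrist_force: [0.1, -1.0, 0.3]
width: 0.0902
finger_force: 0.0
```

```bash
python3 plan.py .404,.235,.052,149.5
```

```text
now [0.4039 0.2349 0.1185] [1.7991e+02 7.0000e-02 1.4951e+02] w 0.0902 t 31.175 F [ 0.1 -1.   0.3]
.404,.235,.052,149.5 shift [-0.      0.0002  0.0665] turn 0.0 rows 1.1
```

drive_tool([
  [0.09,[0,0,0.03],[0,0,0]],
  [0.09,[0,0,0.055],[0,0,0]],
  [0.09,[0,0,0.0655],[0,0,0]],
  [0.09,[0,0,0.0655],[0,0,0]],
  [0.06,[0,0,0.0655],[0,0,0]],
])

```text
time: 31.8
tool_pos: [0.4039, 0.2351, 0.0534]
ee_rot: [3.139, 0.002, 2.61]
wrist_force: [0.1, 0.0, -1.1]
width: 0.083
finger_force: 0.0
```

drive_tool([
  [0.025,[0,0,0],[0,0,0]],
  [0.025,[0,0,0],[0,0,0]],
  [0.025,[0,0,0],[0,0,0]],
  [0.025,[0,0,0],[0,0,0]],
  [0.025,[0,0,0],[0,0,0]],
])

```text
time: 32.42
tool_pos: [0.4032, 0.235, 0.0522]
ee_rot: [3.14, 0.0, 2.61]
wrist_force: [0.4, 1.1, 0.7]
width: 0.0381
finger_force: 30.0
```

drive_tool([
  [0.025,[0,0,0],[0,0,0]],
  [0.025,[0,0,-0.005],[0,0,0]],
  [0.025,[0,0,-0.015],[0,0,0]],
  [0.025,[0,0,-0.03],[0,0,0]],
  [0.025,[0,0,-0.03],[0,0,0]],
])

```text
time: 33.05
tool_pos: [0.4042, 0.2352, 0.0841]
ee_rot: [3.138, 0.003, 2.61]
wrist_force: [-0.8, 0.8, -2.1]
width: 0.0388
finger_force: 29.9
```

```bash
python3 plan.py .458,.079,.18,149.5; python3 - <<'E'
from bench import imaging
import cv2,numpy as np
b=imaging.snapshot("side")[210:315,130:290,::-1]
cv2.imwrite("pics/torso1.png",cv2.resize(b,None,fx=5,fy=5,interpolation=2))
E
```

```text
now [0.4042 0.2352 0.0841] [1.7982e+02 1.5000e-01 1.4953e+02] w 0.0388 t 33.05 F [-0.8  0.8 -2.1]
.458,.079,.18,149.5 shift [-0.1256 -0.1073 -0.0959] turn 0.0 rows 3.2
```

View pics/torso1.png

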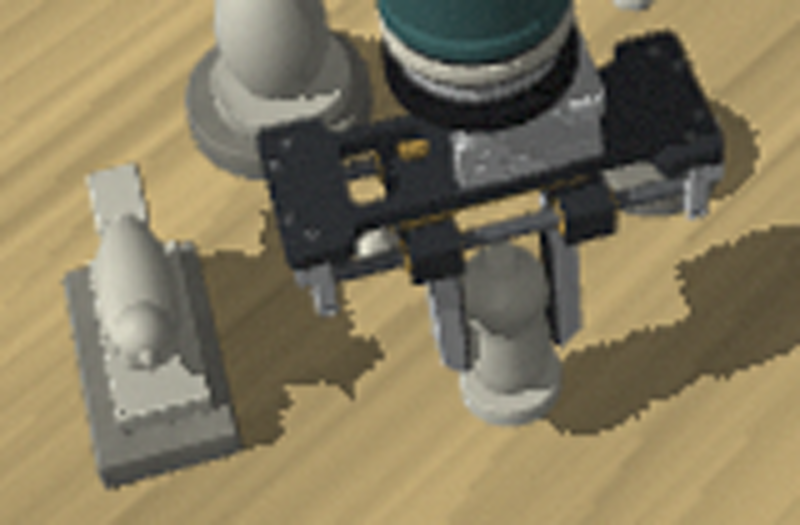

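The torso is held upright (crop 510,340); the bird sits along the oblong base and the egg on its round base. I'll carry the torso over now.

drive_tool([
  [0.025,[0,0,-0.03],[0,0,0]],
  [0.025,[-0.025,-0.022,-0.055],[0,0,0]],
  [0.025,[-0.065,-0.056,-0.07],[0,0,0]],
  [0.025,[-0.105,-0.09,-0.07],[0,0,0]],
  [0.025,[-0.1255,-0.107,-0.07],[0,0,0]],
])

```text
time: 33.72
tool_pos: [0.4571, 0.0765, 0.1519]
ee_rot: [-3.141, 0.0, 2.607]
wrist_force: [-0.5, 0.1, -2.4]
width: 0.0386
finger_force: 29.9
```

drive_tool([
  [0.025,[0,0,0.02],[0,0,0]],
  [0.025,[0,0,0.045],[0,0,0]],
  [0.025,[0,0,0.06],[0,0,0]],
  [0.025,[0,0,0.06],[0,0,0]],
  [0.025,[0,0,0.06],[0,0,0]],
])

```text
time: 34.35
tool_pos: [0.4573, 0.079, 0.0928]
ee_rot: [3.141, 0.001, 2.61]
wrist_force: [0.3, 0.6, -2.9]
width: 0.0381
finger_force: 29.9
```

```bash
python3 plan.py .458,.079,.0722,149.5
```

```text
now [0.4573 0.079  0.0928] [1.7996e+02 7.0000e-02 1.4955e+02] w 0.0381 t 34.35 F [ 0.3  0.6 -2.9]
.458,.079,.0722,149.5 shift [-0.0006  0.0004  0.0206] turn 0.001 rows 0.3
```

drive_tool([
  [0.025,[-0.0005,0,0.009],[0,0,0]],
  [0.025,[-0.0005,0,0.016],[0,0,0]],
  [0.025,[-0.0005,0,0.0195],[0,0,0]],
  [0.025,[-0.0005,0,0.02],[0,0,0]],
  [0.025,[-0.0005,0,0.02],[0,0,0]],
])

```text
time: 34.98
tool_pos: [0.4571, 0.0785, 0.0721]
ee_rot: [-3.141, -0.0, 2.61]
wrist_force: [-1.5, 0.2, -0.4]
width: 0.0382
finger_force: 29.9
```

drive_tool([
  [0.025,[0,0,0.0007],[0,0,0]],
  [0.025,[0,0,0.0014],[0,0,0]],
  [0.025,[0,0,0.0014],[0,0,0]],
])

```text
time: 35.35
tool_pos: [0.4573, 0.0786, 0.0721]
ee_rot: [3.141, 0.0, 2.61]
wrist_force: [-3.5, -0.4, 6.6]
width: 0.0385
finger_force: 30.1
```

drive_tool([
  [0.06,[0,0,0],[0,0,0]],
  [0.09,[0,0,0],[0,0,0]],
  [0.09,[0,0,0],[0,0,0]],
  [0.09,[0,0,0],[0,0,0]],
  [0.09,[0,0,0],[0,0,0]],
])

```text
time: 35.98
tool_pos: [0.4572, 0.0785, 0.0705]
ee_rot: [-3.141, 0.0, 2.61]
wrist_force: [1.1, 0.1, 1.1]
width: 0.085
finger_force: 0.0
```

drive_tool([
  [0.09,[0,0,-0.03],[0,0,0]],
  [0.09,[0,0,-0.08],[0,0,0]],
  [0.09,[0,0,-0.13],[0,0,0]],
  [0.09,[0,0,-0.15],[0,0,0]],
])

```text
time: 36.48
tool_pos: [0.4586, 0.0786, 0.2245]
ee_rot: [3.138, 0.005, 2.61]
wrist_force: [1.0, 0.4, -0.5]
width: 0.0902
finger_force: 0.0
```

drive_tool([
  [0.09,[0.04,-0.025,0],[0,0,0]],
  [0.09,[0.08,-0.05,0],[0,0,0]],
  [0.09,[0.12,-0.07,0],[0,0,0]],
  [0.09,[0.138,-0.08,0],[0,0,0]],
  [0.09,[0.138,-0.08,0],[0,0,0]],
])

```text
time: 37.1
tool_pos: [0.2972, 0.0797, 0.2209]
ee_rot: [3.14, 0.002, 2.61]
wrist_force: [0.3, -1.5, 0.4]
width: 0.0902
finger_force: 0.0
```

```bash
python3 plan.py; python3 - <<'E'
from bench import imaging
import cv2,numpy as np
a=imaging.snapshot("top")[:,:,::-1][130:260,90:370]; b=imaging.snapshot("side")[:,:,::-1]
a=cv2.resize(a,None,fx=2.85,fy=2.85,interpolation=2); print(a.shape)
t=[cv2.resize(b[y:y+80,x:x+90],(199,177),interpolation=2) for x,y in((120,225),(150,150),(225,190),(230,120))]
s=np.hstack(t); 
cv2.imwrite("pics/fin.png",np.vstack([a[:,:796],s]))
E
```

```text
now [0.2972 0.0797 0.2209] [1.7993e+02 1.2000e-01 1.4956e+02] w 0.0902 t 37.1 F [ 0.3 -1.5  0.4]
(370, 798, 3)
```

View pics/fin.png

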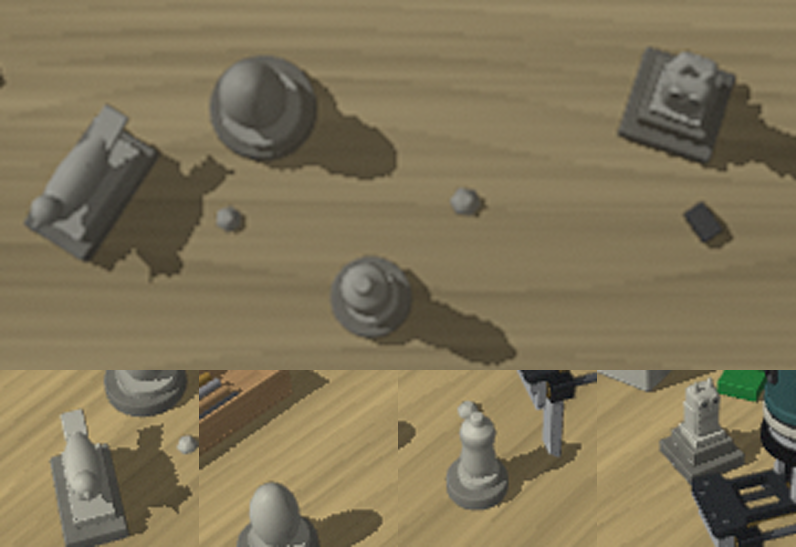

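```bash
python3 - <<'E'
from bench import imaging
import cv2,numpy as np
a=imaging.snapshot("top")[160:225,95:155,::-1];b=imaging.snapshot("side")[235:300,135:195,::-1]
cv2.imwrite("pics/bird2.png",cv2.resize(np.hstack([a,b]),(780,423),interpolation=2))
E
```

```text
(no output)
```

View pics/bird2.png

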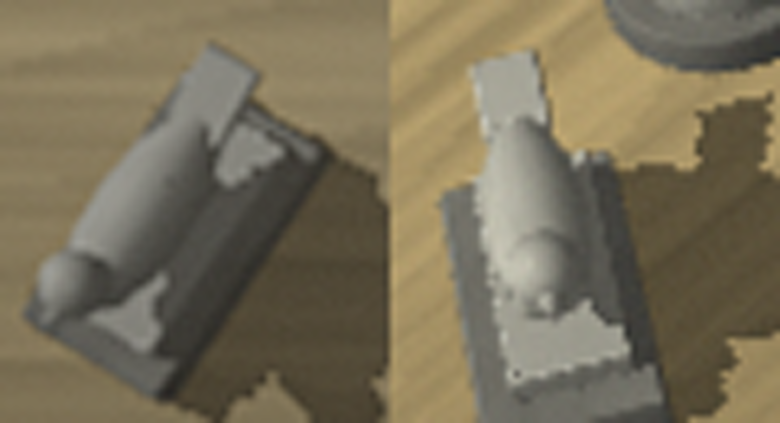

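The bird's foot lies parallel to the oblong base. In the top view its right-hand corners are at (153,352) and (285,150), and the base's are at (160,392) and (325,150). I'll check the margins.

```bash
python3 - <<'E'
from h import *
f=lambda P,z:W("top",95,160,6.5,P,z)
F=f([(153,352),(285,150)],.032);B=f([(160,392),(325,150)],.02)
u=np.array([np.cos(np.radians(-30.6)),np.sin(np.radians(-30.6))]);v=np.array([-u[1],u[0]])
print("long mid diff",(F.mean(0)-B.mean(0))@u,"side margin",(F.mean(0)-B.mean(0))@v,"lens",np.hypot(*(F[1]-F[0])),np.hypot(*(B[1]-B[0])))
E
```

```text
long mid diff 0.0014983329516695533 side margin 0.007878199307745184 lens 0.08939792955793732 0.10944836376771948
```

```bash
python3 -c "
from bench import robot
print(robot.close_job())"
```

```text
the job is handed in; nothing more can be done
None
```

The slab and all four carvings are on their matching bases, upright and centred by eye, and the job was handed in at about 37 s without a drop or topple; the hand-in call returned no verdict.

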